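# Run a finger down the model-car test lane

### The arm

A 6-joint arm with a two-finger parallel gripper is mounted at the origin on the work surface. World frame = base frame: x ahead of the robot, y to its left, z up, the work surface at z = 0. Lengths are in m, angles in degrees, forces in N, time in s.
With the tool pointing down it reaches from about 0.4 to 0.825 m from the base axis. Payload 7 kg.
Tool frame: the origin (TCP) lies midway between the tips of the shut fingers; the grasp point (between the pads) lies 19 mm behind it (r.grip_point_offset is the z of the grasp point in the tool frame, in m); z points along the fingers, y is the line along which they close (so a half turn about z gives the same grasp; the last joint's range is limited). The gripper opens to 88 mm and grips with 3 to 60 N. Pads are 19 mm wide; open, the fingers measure 130 mm over their backs; the gripper's body (78 mm by 193 mm) begins 47 mm behind the grasp point.
Start: joints at [90.533, 20.546, 0.682, 0, -70.136, -16.507], TCP at [0.186, 0.649, 0.227] pointing down, gripper open.
Joint ranges: [-176.03, 176.03], [-82.01, 121.73], [-58.28, 71.71], [-173.87, 95.51], [-174.79, -0.11], [-173.66, 173.66]. Speed limits (degrees/s): [136.94, 136.94, 172.46, 180, 180, 180].

### API

Orientations are given as [roll, pitch, yaw] about the fixed x, y, z axes, in that order (R = Rz(yaw) Ry(pitch) Rx(roll)).
In Python, from plant import r, viewer, recognise, outline_of, pinpoint gives the robot as it stands.
- The arm moves only by the tool move_arm, never from a script. Its argument "targets" is a list of rows, each a list of 2 entries, a list of its own where there are three numbers: the shift along the tool's x, y, z in cm, then the turn, a rotation vector about the tool's x, y, z in rad. A call has 1 to 5 rows; each row is the pose to reach, as a shift and turn from the pose commanded when the call began, along the tool's axes at that moment; what a row does not reach only later rows make up. A row lasts 1/8 s, in which the tool goes at most 62.5 mm and 10.7 degrees, less where a joint would pass 70% of its speed; a pose out of reach is approached as far as the arm can. A call with a gripper value outside its range is refused whole. "jaw" is the finger opening in cm, from 0 to 8.76, set as the call begins (left out, the last holds). The fingers move at their own pace and stop on an object; "squeeze" is the grip in N (left out, the last holds). Time passes only in rows, so rows that repeat a pose let the fingers close. It gives the time, the measured TCP pose, the force, the opening and the grip force at its end, in the units of the state.
- r.get_state(): the state, without advancing time (a new reading comes with each control period).
- viewer.capture(name): name is "scene" or "top" or "wrist"; returns a dict with "image" (384x512x3 uint8, blue, green, red), "intrinsics" (3x3 intrinsics, pixels), "D" ([k1, k2, p1, p2, k3] as OpenCV has them; the pictures are not rectified), "camera_from_world" (4x4, takes a point from world to camera coordinates). Camera axes: x right, y up, looking along -z (the intrinsics and any distortion apply to the point x, -y, -z); pixel columns grow to the right and rows downward; lengths in m; the calibration is good to about 2 mm. A picture is of the moment at which its call begins. There is no depth.
- r.close_job(): hands the job in; it is judged then, once.
Trained networks look in the newest picture that a camera, given by its name, has taken for a name from the list of things; names that differ only in an ending like _2 or _b are one class to them, and where a whole thing is asked for, a point or a joint stands for the part that bears it (a point fixed in the world has none). Each returns a list of dicts, best first, with "score" (0 to 1); they miss things now and then, are a little off and sometimes report something else, mostly with a low value. They report only what shows in the picture. A call takes as long as a camera call.
- recognise(label, camera): "box" ([left, top, right, bottom] in pixels, round what is visible of it).
- outline_of(label, camera): "mask" (384x512 bool, what is visible of it) and "box" ([left, top, right, bottom] in pixels, round what is visible of it).
- pinpoint(label, camera): "location" ([row, column] in pixels: a listed point, or the origin of a listed thing).
The state is a dict: "time_s": time; "joints": joint angles; "qd": joint speeds; "joint_torque": joint torques, N m; "tcp_pos": TCP position; "eef_rot": TCP orientation; "contact_force": force on the tool from outside, world axes, zero at the start; "moment": the same for the moment, N m; "gripper_width": finger opening in m; "gripper_force": force on a finger pad.
Only numpy, scipy, OpenCV 4.12 (cv2) and the standard library are available. Lean on these libraries where they do the work, as an engineer would, in place of code of your own. Each camera call takes 0.05 s, during which the arm holds its last target. There are 200 camera calls.

### The job

Check the trip flags of the model-car test lane before a run: with your fingertips low in the lane, follow its curve in one pass from the start (the end with the two round pegs) to the finish, lightly pushing each of the four upright metal flags well over towards the finish, one after another, without raising your fingertips above the flags on the way. Then move your hand clear, leaving all four flags lying over. Be gentle: do not press hard, and do not shift or lift the board or anything else around it.

Things in the scene. Friction and masses are not known exactly. Their poses are not given: they have to be found in the camera images.
- board: Loose plywood board, 220 x 400 x 12 mm, about 1 kg, flat on the table. Origin: centre of its underside; x across, y along it from start to finish. On it an S-shaped lane, 60 mm wide between wooden rails (6 mm thick, 14 mm above the deck), with centreline x = 30 mm * sin(180 deg * y / 140 mm) in this frame. Flag hinges at y = -105, -35, 35, 105 mm.
- start (a point): On the deck, on the centreline, at the start of the lane (board y = -165 mm; 60 mm of free lane before the first flag). Two round pegs, 16 mm thick and 30 mm tall, stand just outside the rails here.
- finish (a point): On the deck, on the centreline, at the end of the lane (board y = 172 mm), 22 mm before a low cross bar (10 mm high), about 70 mm past the last flag's hinge.
- foot1 (a point): On the deck at the foot (hinge line) of the first flag counted from the start, on the lane's centreline.
- flag1 (a joint): Lean of the first trip flag, rad: 0 upright, grows as it leans towards the finish, 1.4 lying flat (stop). It cannot lean back past upright. A thin sheet-metal flag with a rounded top, 36 mm wide, 42 mm tall above the deck, 3 mm thick, standing across the lane; a stiff hinge (under 1 N at the top moves it) keeps it where it is left.
- foot2 (a point): On the deck at the foot (hinge line) of the second flag counted from the start, on the lane's centreline.
- flag2 (a joint): Lean of the second trip flag, rad: 0 upright, grows as it leans towards the finish, 1.4 lying flat (stop). It cannot lean back past upright. A thin sheet-metal flag with a rounded top, 36 mm wide, 42 mm tall above the deck, 3 mm thick, standing across the lane; a stiff hinge (under 1 N at the top moves it) keeps it where it is left.
- foot3 (a point): On the deck at the foot (hinge line) of the third flag counted from the start, on the lane's centreline.
- flag3 (a joint): Lean of the third trip flag, rad: 0 upright, grows as it leans towards the finish, 1.4 lying flat (stop). It cannot lean back past upright. A thin sheet-metal flag with a rounded top, 36 mm wide, 42 mm tall above the deck, 3 mm thick, standing across the lane; a stiff hinge (under 1 N at the top moves it) keeps it where it is left.
- foot4 (a point): On the deck at the foot (hinge line) of the fourth flag counted from the start, on the lane's centreline.
- flag4 (a joint): Lean of the fourth trip flag, rad: 0 upright, grows as it leans towards the finish, 1.4 lying flat (stop). It cannot lean back past upright. A thin sheet-metal flag with a rounded top, 36 mm wide, 42 mm tall above the deck, 3 mm thick, standing across the lane; a stiff hinge (under 1 N at the top moves it) keeps it where it is left.
- wheel: Black spoked toy wheel, 44 mm across, 8 mm thick, lying on the board beside the lane; origin: centre of its underside. A bystander, to be left alone.
- pot: Small glue jar, 34 mm across, 42 mm tall, standing on the board beside the lane; origin: centre of its underside. A bystander, to be left alone.
- spare_wheel: Black spoked toy wheel, 60 mm across, 9 mm thick, lying on the table beyond the board; origin: centre of its underside. A bystander, to be left alone.
- tape: Roll of masking tape lying flat, 100 mm across, 48 mm tall; origin: centre of its underside. A bystander, to be left alone.
- car: Wooden model car, about 190 mm long, 66 mm wide, 59 mm tall, standing beyond the board; origin: between its wheels at table height, x towards its nose. A bystander, to be left alone.
- scissors: Scissors lying on the table past the finish end of the board, 150 mm long, 10 mm thick; origin: near the pivot, x towards the points. A bystander, to be left alone.
- pen: Marker pen lying on the table past the start end of the board, 140 mm long, 13 mm thick; origin: near its middle, x towards the cap. A bystander, to be left alone.

How it is judged:
By the outcome, as a careful person would: the job done as asked, in the order asked, and still so for the second after the job is handed in, with the robot touching nothing.
It also fails if it takes over 46 s, if anything falls off the work surface, if the arm or the gripper's body presses on something with over 40 N, if the wrist force passes 120 N, or if a joint passes its speed limit or range.

## Working session

There is one attempt and no reset: what is moved stays moved. The work goes in short steps, Python scripts to look and compute and a tool call to move; the robot and the scene stay as the last step left them, time stands still between calls to the robot, and variables do not carry over. Pictures are saved under pics/ and viewed, at most 10 in all, crops included, and the job is handed in when it is done.

Besides the shell and the picture viewer there is one more tool, called as name(argument=value, ...), one argument or row to a line, values as JSON. move_arm: Moves the arm, as the interface text tells. Its arguments: {"type":"object","properties":{"targets":{"type":"array","items":{"type":"array"}},"jaw":{"type":"number"},"squeeze":{"type":"number"}},"required":["targets"]}

```bash
mkdir -p pics; cat > h.py <<'E'
import numpy as np, cv2
from plant import r, viewer, recognise, outline_of, pinpoint
def ray(c,px):  # px (col,row)
    K=np.array(c["intrinsics"],float);D=np.array(c["D"],float);T=np.array(c["camera_from_world"])
    u=cv2.undistortPoints(np.array([[px]],float),K,D)[0,0]
    d=T[:3,:3].T@np.array([u[0],-u[1],-1.]);o=-T[:3,:3].T@T[:3,3]
    return o,d
def at_z(c,px,z):
    o,d=ray(c,px);return o+d*(z-o[2])/d[2]
def proj(c,P):
    K=np.array(c["intrinsics"],float);D=np.array(c["D"],float);T=np.array(c["camera_from_world"])
    q=np.atleast_2d(P)@T[:3,:3].T+T[:3,3]
    return cv2.projectPoints(q*[1,-1,-1],np.zeros(3),np.zeros(3),K,D)[0][:,0]
E
python3 - <<'E'
from h import *
for cam in("top","scene"):
    c=viewer.capture(cam);cv2.imwrite(f"pics/{cam}1.png",c["image"])
    for n,z in [("board",0),("start",.012),("finish",.012)]+[(f"foot{i}",.012) for i in(1,2,3,4)]+[("wheel",.012),("pot",.012)]:
        for d in pinpoint(n,cam)[:4]:
            p=d["location"];print(cam,n,round(d["score"],2),np.round(p),np.round(at_z(c,(p[1],p[0]),z),3))
s=r.get_state();print(s["time_s"],s["tcp_pos"],s["eef_rot"],s["gripper_width"])
E
```

```text
top board 0.74 [282. 200.] [0.446 0.126 0.   ]
top board 0.69 [261. 245.] [0.505 0.04  0.   ]
top start 0.96 [275. 319.] [ 0.501 -0.118  0.012]
top finish 0.75 [242. 162.] [0.515 0.221 0.012]
top foot1 0.88 [290. 289.] [ 0.462 -0.06   0.012]
top foot1 0.84 [276. 256.] [0.479 0.012 0.012]
top foot1 0.72 [234. 198.] [0.545 0.149 0.012]
top foot1 0.7 [245. 231.] [0.533 0.073 0.012]
top foot2 0.88 [290. 289.] [ 0.462 -0.06   0.012]
top foot2 0.84 [276. 256.] [0.479 0.012 0.012]
top foot2 0.72 [234. 198.] [0.545 0.149 0.012]
top foot2 0.7 [245. 231.] [0.533 0.073 0.012]
top foot3 0.88 [290. 289.] [ 0.462 -0.06   0.012]
top foot3 0.84 [276. 256.] [0.479 0.012 0.012]
top foot3 0.72 [234. 198.] [0.545 0.149 0.012]
top foot3 0.7 [245. 231.] [0.533 0.073 0.012]
top foot4 0.88 [290. 289.] [ 0.462 -0.06   0.012]
top foot4 0.84 [276. 256.] [0.479 0.012 0.012]
top foot4 0.72 [234. 198.] [0.545 0.149 0.012]
top foot4 0.7 [245. 231.] [0.533 0.073 0.012]
top wheel 0.84 [235. 290.] [ 0.574 -0.044  0.012]
top pot 0.65 [284. 199.] [0.443 0.125 0.012]
top pot 0.36 [230. 200.] [0.552 0.144 0.012]
scene bo
[... 495 characters left out ...]
foot2 0.81 [166. 292.] [0.53  0.151 0.012]
scene foot2 0.69 [171. 207.] [ 0.468 -0.065  0.012]
scene foot3 0.97 [172. 267.] [0.529 0.08  0.012]
scene foot3 0.83 [167. 238.] [0.481 0.018 0.012]
scene foot3 0.81 [166. 292.] [0.53  0.151 0.012]
scene foot3 0.69 [171. 207.] [ 0.468 -0.065  0.012]
scene foot4 0.97 [172. 267.] [0.529 0.08  0.012]
scene foot4 0.83 [167. 238.] [0.481 0.018 0.012]
scene foot4 0.81 [166. 292.] [0.53  0.151 0.012]
scene foot4 0.69 [171. 207.] [ 0.468 -0.065  0.012]
scene wheel 0.58 [191. 227.] [ 0.558 -0.041  0.012]
scene pot 0.74 [149. 272.] [0.448 0.128 0.012]
1.0 [0.18578972 0.64887819 0.22655549] [ 1.79996695e+02 -9.94877199e-04 -1.59746753e+01] 0.08793767940297387
```

View pics/top1.png

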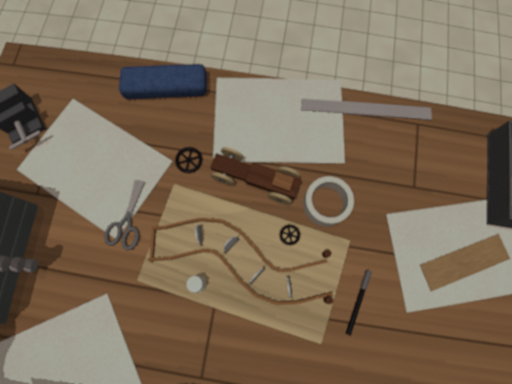

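View pics/scene1.png

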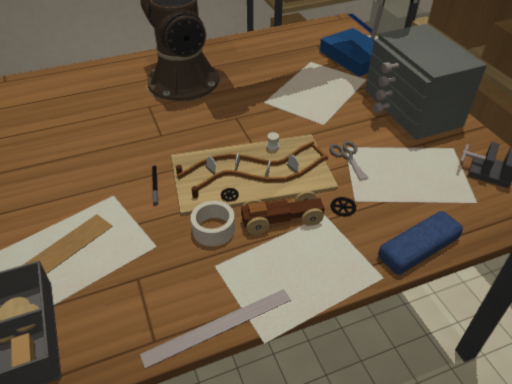

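The top view shows the board with corners near (175,186), (350,238), (322,338) and (140,280). The pegs are at (326,253) and (328,299), and the four flags run right to left. The scene view agrees, and nothing tall stands in the lane. Next I fit the board pose.

```bash
cat >> h.py <<'E'
def cx(y): return .03*np.sin(np.pi*np.asarray(y)/.14)
def b2w(p,q):  # board points -> world
    p=np.atleast_2d(p);c,s=np.cos(q[2]),np.sin(q[2])
    return np.c_[q[0]+c*p[:,0]-s*p[:,1],q[1]+s*p[:,0]+c*p[:,1],p[:,2]]
E
python3 - <<'E'
from h import *
from scipy.optimize import least_squares
ys=np.array([-.165,-.105,-.035,.035,.105,.172]);P=np.c_[cx(ys),ys,0*ys+.012]
obs={}
C={k:viewer.capture(k) for k in("top","scene")}
px={"top":[(319,275),(289,290),(256,276),(231,245),(198,234),(162,242)],"scene":[(187,187),(207,171),(238,167),(267,172),(292,166),(313,157)]}
cor=np.array([[.11,.2,.012],[.11,-.2,.012],[-.11,-.2,.012],[-.11,.2,.012]])
cpx=[(175,186),(350,238),(322,338),(140,280)]
def f(q,cams=("top","scene")):
    e=[(proj(C[k],b2w(P,q))-px[k]).ravel() for k in cams]
    if "top" in cams:e.append((proj(C["top"],b2w(cor,q))-cpx).ravel())
    return np.concatenate(e)
for cams in [("top",),("scene",),("top","scene")]:
    s=least_squares(f,[.5,.04,-.05],args=(cams,),loss="soft_l1");q=s.x;print(cams,q.round(4),np.degrees(q[2]),f(q,cams).reshape(-1,2).round(1).tolist())
yy=np.linspace(-.18,.194,80)
t=np.gradient(cx(yy),yy);n=np.c_[1/np.hypot(1,t),-t/np.hypot(1,t)]
for k in C:
    im=cv2.resize(C[k]["image"],None,fx=3,fy=3,interpolation=cv2.INTER_CUBIC)
    def dr(pts,col):
        cv2.polylines(im,[np.round(proj(C[k],b2w(pts,q))*3+1).astype(int)],False,col,1)
    for s in(-.033,.033): dr(np.c_[cx(yy)+s*n[:,0],yy+s*n[:,1],0*yy+.026],(0,0,255))
    dr(np.vstack([cor,cor[:1]]),(255,0,0))
    for y in(-.105,-.035,.035,.105):
        dr([[cx(y),y,.012],[cx(y),y,.054]],(0,255,0))
    pp=proj(C[k],b2w(cor,q))*3;a=pp.min(0).astype(int)-30;b=pp.max(0).astype(int)+30
    cv2.imwrite(f"pics/{k}2.png",im[max(a[1],0):b[1],max(a[0],0):b[0]])
E
```

```text
('top',) [ 0.5078  0.043  -0.1417] -8.118492689022117 [[2.6, 1.0], [-0.1, -5.4], [0.6, -1.7], [-0.0, -0.5], [1.7, 0.5], [1.5, 1.2], [-2.5, -3.1], [-0.9, -0.1], [-0.6, 3.8], [-4.0, 0.4]]
('scene',) [ 0.5073  0.0449 -0.1469] -8.417510588578164 [[2.5, -2.6], [3.5, 0.2], [-1.3, 0.1], [-0.6, 1.4], [0.2, 3.2], [-1.3, -1.5]]
('top', 'scene') [ 0.5078  0.0434 -0.1419] -8.12911947549587 [[2.4, 1.0], [-0.3, -5.4], [0.4, -1.7], [-0.2, -0.5], [1.5, 0.4], [1.4, 1.2], [2.1, -2.1], [3.0, 0.6], [-1.8, 0.4], [-1.1, 1.6], [-0.3, 3.3], [-1.9, -1.4], [-2.7, -3.2], [-1.0, -0.1], [-0.8, 3.8], [-4.2, 0.3]]
```

View pics/top2.png

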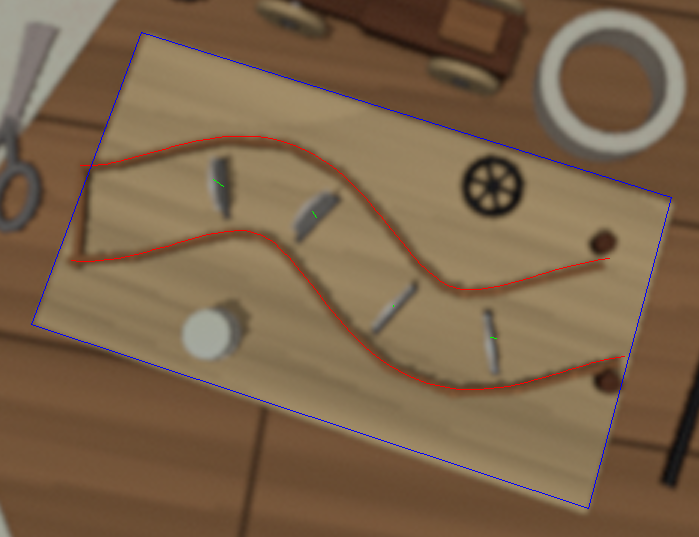

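View pics/scene2.png

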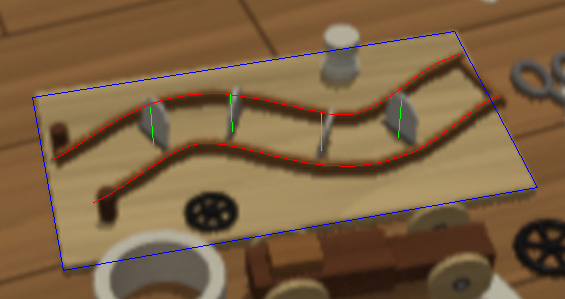

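The overlay fits: the red rail lines lie on the rails, and the green flag lines stand on all four flags. That puts the board at about (0.508, 0.043) with a yaw of -8.1°. Next I work out the moves.

```bash
cat > plan.py <<'E'
from h import *
q=[.5078,.0430,-.1419]
def pose(y):
    w=b2w([[cx(y),y,.024]],q)[0];t=.03*np.pi/.14*np.cos(np.pi*y/.14)
    return w, np.degrees(q[2])+np.degrees(-np.arctan(t))
def rows(p0,yaw0,targets,first=0):
    """print calls of 5 rows, tracking the rounded commands"""
    p=np.array(p0,float);yw=yaw0
    for i in range(0,len(targets),5):
        a=np.radians(yw);X=np.array([np.cos(a),np.sin(a),0]);Y=np.array([np.sin(a),-np.cos(a),0]);Z=np.array([0,0,-1.])
        R=np.c_[X,Y,Z];out=[]
        for w,t in targets[i:i+5]:
            s=np.round(R.T@(np.array(w)-p)*100,1);u=round(-np.radians(t-yw),2)
            out.append([s.tolist(),[0,0,u]])
        print(out)
        p=p+R@np.array(out[-1][0])/100;yw-=np.degrees(out[-1][1][2])
        print("   ->",p.round(4),round(yw,1))
    return p,yw
E
python3 - <<'E'
from plan import *
s=r.get_state();p=s["tcp_pos"];yw=s["eef_rot"][2]
w0,y0=pose(-.165);print(w0,y0)
def seg(a,b,n,ya,yb): return [(a+(b-a)*k/n,ya+(yb-ya)*k/n) for k in range(1,n+1)]
A=np.array(p);B=np.array([.46,.30,.20]);Cc=np.array([w0[0],w0[1],.12]);
T=seg(A,B,8,yw,yw)+seg(B,Cc,8,yw,y0)+[(Cc,y0)]*4
rows(p,yw,T)
E
```

```text
[ 0.50026554 -0.12259887  0.024     ] 21.553448463418285
[[[4.5, 3.2, 0.3], [0, 0, np.float64(-0.0)]], [[9.0, 6.5, 0.7], [0, 0, np.float64(-0.0)]], [[13.5, 9.7, 1.0], [0, 0, np.float64(-0.0)]], [[18.0, 13.0, 1.3], [0, 0, np.float64(-0.0)]], [[22.5, 16.2, 1.7], [0, 0, np.float64(-0.0)]]]
   -> [0.3575 0.4312 0.2096] -16.0
[[[4.5, 3.3, 0.3], [0, 0, np.float64(-0.0)]], [[9.0, 6.5, 0.6], [0, 0, np.float64(-0.0)]], [[13.5, 9.8, 1.0], [0, 0, np.float64(-0.0)]], [[15.4, 14.7, 2.0], [0, 0, np.float64(-0.08)]], [[17.3, 19.7, 3.0], [0, 0, np.float64(-0.16)]]]
   -> [0.4696 0.1942 0.1796] -6.8
[[[1.2, 5.2, 1.0], [0, 0, np.float64(-0.09)]], [[2.3, 10.4, 2.0], [0, 0, np.float64(-0.17)]], [[3.4, 15.5, 3.0], [0, 0, np.float64(-0.25)]], [[4.5, 20.7, 4.0], [0, 0, np.float64(-0.33)]], [[5.7, 25.9, 5.0], [0, 0, np.float64(-0.41)]]]
   -> [ 0.4955 -0.0697  0.1296] 16.7
[[[-1.1, 5.2, 1.0], [0, 0, np.float64(-0.08)]], [[-1.1, 5.2, 1.0], [0, 0, np.float64(-0.08)]], [[-1.1, 5.2, 1.0], [0, 0, np.float64(-0.08)]], [[-1.1, 5.2, 1.0], [0, 0, np.float64(-0.08)]], [[-1.1, 5.2, 1.0], [0, 0, np.float64(-0.08)]]]
   -> [ 0.4999 -0.1227  0.1196] 21.3
```

move_arm(
  targets=[
    [[4.5,3.2,0.3],[0,0,0]],
    [[9.0,6.5,0.7],[0,0,0]],
    [[13.5,9.7,1.0],[0,0,0]],
    [[18.0,13.0,1.3],[0,0,0]],
    [[22.5,16.2,1.7],[0,0,0]],
  ],
  jaw=0,
  squeeze=5,
)

```text
time_s: 1.72
tcp_pos: [0.3584, 0.4298, 0.2098]
eef_rot: [-180.0, -0.0, -16.0]
contact_force: [0.5, 0.3, -0.5]
gripper_width: 0.0432
gripper_force: 0.0
```

move_arm(
  targets=[
    [[4.5,3.3,0.3],[0,0,0]],
    [[9.0,6.5,0.6],[0,0,0]],
    [[13.5,9.8,1.0],[0,0,0]],
    [[15.4,14.7,2.0],[0,0,-0.08]],
    [[17.3,19.7,3.0],[0,0,-0.16]],
  ],
)

```text
time_s: 2.35
tcp_pos: [0.4699, 0.1926, 0.1793]
eef_rot: [-180.0, -0.0, -6.7]
contact_force: [1.7, 0.2, 0.1]
gripper_width: 0.0008
gripper_force: 0.0
```

move_arm(
  targets=[
    [[1.2,5.2,1.0],[0,0,-0.09]],
    [[2.3,10.4,2.0],[0,0,-0.17]],
    [[3.4,15.5,3.0],[0,0,-0.25]],
    [[4.5,20.7,4.0],[0,0,-0.33]],
    [[5.7,25.9,5.0],[0,0,-0.41]],
  ],
)

```text
time_s: 2.98
tcp_pos: [0.4957, -0.0713, 0.1297]
eef_rot: [180.0, -0.1, 16.9]
contact_force: [-0.0, 0.8, 0.4]
gripper_width: 0.0005
gripper_force: 0.0
```

move_arm(
  targets=[
    [[-1.1,5.2,1.0],[0,0,-0.08]],
    [[-1.1,5.2,1.0],[0,0,-0.08]],
    [[-1.1,5.2,1.0],[0,0,-0.08]],
    [[-1.1,5.2,1.0],[0,0,-0.08]],
  ],
)

```text
time_s: 3.48
tcp_pos: [0.5002, -0.1217, 0.12]
eef_rot: [180.0, -0.0, 21.3]
contact_force: [0.4, 0.0, -0.1]
gripper_width: 0.0005
gripper_force: 0.0
```

```bash
python3 - <<'E'
from plan import *
c=viewer.capture("wrist");im=cv2.resize(c["image"],None,fx=1.5,fy=1.5)
yy=np.linspace(-.18,.19,120);t=np.gradient(cx(yy),yy);h=np.hypot(1,t)
T=np.array(c["camera_from_world"])
def dr(p,col):
    w=b2w(p,q);ok=(w@T[:3,:3].T+T[:3,3])[:,2]<-.03
    if ok.sum()>1: cv2.polylines(im,[np.clip(np.round(proj(c,w[ok])*1.5),-3000,3000).astype(int)],False,col,1)
for s in(-.033,.033): dr(np.c_[cx(yy)+s/h,yy-s*t/h,0*yy+.026],(0,0,255))
for y in(-.105,-.035,.035,.105): dr([[cx(y),y,.012],[cx(y),y,.054]],(0,255,0))
cv2.imwrite("pics/w1.png",im)
for n in("start","foot1"):
    for d in pinpoint(n,"wrist")[:4]:
        p=d["location"];print(n,d["score"],np.round(p),at_z(c,(p[1],p[0]),.012).round(4))
print(b2w([[cx(y),y,.012] for y in(-.165,-.105,-.035,.035,.105)],q).round(4))
E
```

```text
start 0.61 [190. 257.] [ 0.5001 -0.1241  0.012 ]
foot1 0.95 [194. 188.] [ 0.4698 -0.0581  0.012 ]
foot1 0.63 [91. 78.] [0.5295 0.0739 0.012 ]
foot1 0.63 [50. 12.] [0.5448 0.1466 0.012 ]
[[ 0.5003 -0.1226  0.012 ]
 [ 0.472  -0.0579  0.012 ]
 [ 0.4819  0.0114  0.012 ]
 [ 0.5337  0.0746  0.012 ]
 [ 0.5436  0.1439  0.012 ]]
```

View pics/w1.png

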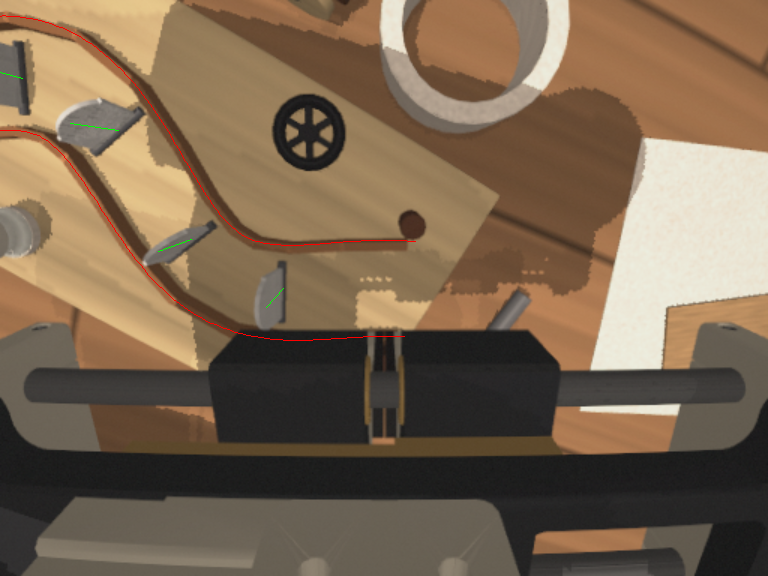

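The wrist view confirms the fit. The rails and flag feet sit on the overlay to within about 2 mm; flag 1 is near (272,300) and the visible peg near (411,225).

```bash
python3 - <<'E'
from plan import *
p=np.array([.4999,-.1227,.1196]);yw=21.3
w0,y0=pose(-.165)
D=[((w0[0],w0[1],z),y0) for z in(.10,.075,.05,.033,.024)]
p,yw=rows(p,yw,D)
yy=np.linspace(-.165,.170,3351);s=np.r_[0,np.cumsum(np.hypot(np.diff(yy),np.diff(cx(yy))))]
n=35;ys=np.interp(np.linspace(0,s[-1],n+1)[1:],s,yy);print(s[-1]/n)
T=[pose(y) for y in ys]
p,yw=rows(p,yw,T)
E
```

```text
[[[0.0, 0.0, 2.0], [0, 0, np.float64(-0.0)]], [[0.0, 0.0, 4.5], [0, 0, np.float64(-0.0)]], [[0.0, 0.0, 7.0], [0, 0, np.float64(-0.0)]], [[0.0, 0.0, 8.7], [0, 0, np.float64(-0.0)]], [[0.0, 0.0, 9.6], [0, 0, np.float64(-0.0)]]]
   -> [ 0.4999 -0.1227  0.0236] 21.3
0.0106993627968609
[[[0.0, -1.1, -0.0], [0, 0, np.float64(-0.05)]], [[-0.1, -2.1, -0.0], [0, 0, np.float64(-0.07)]], [[-0.1, -3.2, -0.0], [0, 0, np.float64(-0.08)]], [[-0.2, -4.3, -0.0], [0, 0, np.float64(-0.06)]], [[-0.3, -5.3, -0.0], [0, 0, np.float64(-0.03)]]]
   -> [ 0.4779 -0.0744  0.0236] 23.0
[[[0.1, -1.1, -0.0], [0, 0, np.float64(0.05)]], [[0.2, -2.2, -0.0], [0, 0, np.float64(0.14)]], [[0.4, -3.2, -0.0], [0, 0, np.float64(0.25)]], [[0.7, -4.2, -0.0], [0, 0, np.float64(0.39)]], [[1.2, -5.2, -0.0], [0, 0, np.float64(0.54)]]]
   -> [ 0.4686 -0.0219  0.0236] -7.9
[[[0.1, -1.0, -0.0], [0, 0, np.float64(0.16)]], [[0.3, -2.1, -0.0], [0, 0, np.float64(0.3)]], [[0.7, -3.1, -0.0], [0, 0, np.float64(0.41)]], [[1.1, -4.0, -0.0], [0, 0, np.float64(0.49)]], [[1.7, -5.0, -0.0], [0, 0, np.float64(0.55)]]]
   -> [0.4923 0.0253 0.0236]
[... 414 characters left out ...]
4(-0.29)]], [[-0.7, -4.2, -0.0], [0, 0, np.float64(-0.44)]], [[-1.3, -5.1, -0.0], [0, 0, np.float64(-0.6)]]]
   -> [0.5476 0.1139 0.0236] -3.3
[[[-0.1, -1.1, -0.0], [0, 0, np.float64(-0.15)]], [[-0.3, -2.1, -0.0], [0, 0, np.float64(-0.28)]], [[-0.6, -3.1, -0.0], [0, 0, np.float64(-0.37)]], [[-1.0, -4.1, -0.0], [0, 0, np.float64(-0.44)]], [[-1.5, -5.0, -0.0], [0, 0, np.float64(-0.48)]]]
   -> [0.5356 0.1647 0.0236] 24.2
[[[-0.0, -1.1, -0.0], [0, 0, np.float64(-0.02)]], [[-0.0, -2.2, -0.0], [0, 0, np.float64(-0.03)]], [[-0.1, -3.3, -0.0], [0, 0, np.float64(-0.01)]], [[-0.1, -4.3, -0.0], [0, 0, np.float64(0.02)]], [[-0.0, -5.4, -0.0], [0, 0, np.float64(0.08)]]]
   -> [0.5135 0.214  0.0236] 19.6
```

move_arm(
  targets=[
    [[0,0,2.0],[0,0,0]],
    [[0,0,4.5],[0,0,0]],
    [[0,0,7.0],[0,0,0]],
    [[0,0,8.7],[0,0,0]],
    [[0,0,9.6],[0,0,0]],
  ],
)

```text
time_s: 4.25
tcp_pos: [0.4997, -0.1221, 0.0229]
eef_rot: [-180.0, 0.1, 21.3]
contact_force: [-0.1, -0.3, 0.2]
gripper_width: 0.0007
gripper_force: 0.0
```

move_arm(
  targets=[
    [[0,-1.1,0],[0,0,-0.05]],
    [[-0.1,-2.1,0],[0,0,-0.07]],
    [[-0.1,-3.2,0],[0,0,-0.08]],
    [[-0.2,-4.3,0],[0,0,-0.06]],
    [[-0.3,-5.3,0],[0,0,-0.03]],
  ],
)

```text
time_s: 4.88
tcp_pos: [0.4778, -0.0734, 0.0241]
eef_rot: [180.0, -0.1, 23.0]
contact_force: [-0.2, -0.7, 0.3]
gripper_width: 0.0003
gripper_force: 0.0
```

Tracking is good and contact is under 1 N, so I continue the pass.

move_arm(
  targets=[
    [[0.1,-1.1,0],[0,0,0.05]],
    [[0.2,-2.2,0],[0,0,0.14]],
    [[0.4,-3.2,0],[0,0,0.25]],
    [[0.7,-4.2,0],[0,0,0.39]],
    [[1.2,-5.2,0],[0,0,0.54]],
  ],
)

```text
time_s: 5.5
tcp_pos: [0.4685, -0.0209, 0.0242]
eef_rot: [-180.0, -0.1, -8.2]
contact_force: [-0.1, 0.0, 0.7]
gripper_width: 0.0005
gripper_force: 0.1
```

move_arm(
  targets=[
    [[0.1,-1.0,0],[0,0,0.16]],
    [[0.3,-2.1,0],[0,0,0.3]],
    [[0.7,-3.1,0],[0,0,0.41]],
    [[1.1,-4.0,0],[0,0,0.49]],
    [[1.7,-5.0,0],[0,0,0.55]],
  ],
)

```text
time_s: 6.12
tcp_pos: [0.4923, 0.0262, 0.0241]
eef_rot: [-180.0, -0.0, -39.6]
contact_force: [0.2, -0.1, 0.3]
gripper_width: 0.0001
gripper_force: 0.1
```

```bash
python3 - <<'E'
from plan import *
c=viewer.capture("scene");cv2.imwrite("pics/s3.png",cv2.resize(c["image"][110:240,140:360],None,fx=3,fy=3,interpolation=cv2.INTER_CUBIC))
E
```

```text
(no output)
```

View pics/s3.png

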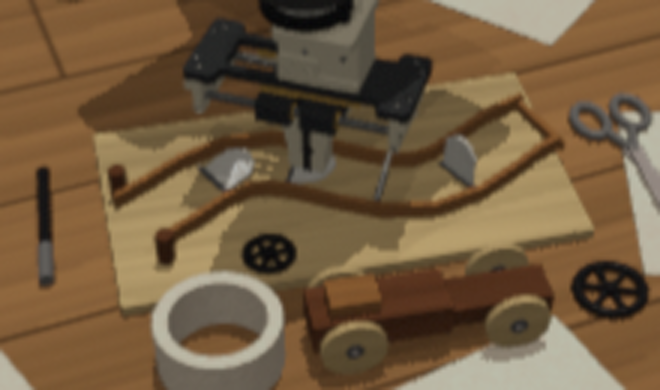

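Flag 1 lies over near (228,167), and the fingers are on flag 2 near (310,170). The board and the other things have not moved.

move_arm(
  targets=[
    [[0,-1.0,0],[0,0,0.03]],
    [[0.1,-2.1,0],[0,0,0.05]],
    [[0.1,-3.2,0],[0,0,0.04]],
    [[0.1,-4.2,0],[0,0,0.02]],
    [[0.1,-5.3,0],[0,0,-0.03]],
  ],
)

```text
time_s: 6.8
tcp_pos: [0.527, 0.066, 0.0235]
eef_rot: [180.0, 0.0, -37.6]
contact_force: [-0.9, -1.0, 0.1]
gripper_width: 0.0005
gripper_force: 0.4
```

move_arm(
  targets=[
    [[0,-1.1,0],[0,0,-0.07]],
    [[-0.1,-2.1,0],[0,0,-0.16]],
    [[-0.4,-3.2,0],[0,0,-0.29]],
    [[-0.7,-4.2,0],[0,0,-0.44]],
    [[-1.3,-5.1,0],[0,0,-0.6]],
  ],
)

```text
time_s: 7.42
tcp_pos: [0.5481, 0.1145, 0.0234]
eef_rot: [180.0, 0.0, -3.0]
contact_force: [-0.3, -0.5, -0.1]
gripper_width: 0.0005
gripper_force: 0.0
```

move_arm(
  targets=[
    [[-0.1,-1.1,0],[0,0,-0.15]],
    [[-0.3,-2.1,0],[0,0,-0.28]],
    [[-0.6,-3.1,0],[0,0,-0.37]],
    [[-1.0,-4.1,0],[0,0,-0.44]],
    [[-1.5,-5.0,0],[0,0,-0.48]],
  ],
)

```text
time_s: 8.05
tcp_pos: [0.5357, 0.1653, 0.0234]
eef_rot: [180.0, 0.0, 24.3]
contact_force: [-0.0, -1.3, 1.0]
gripper_width: 0.0
gripper_force: 0.1
```

move_arm(
  targets=[
    [[0,-1.1,0],[0,0,-0.02]],
    [[0,-2.2,0],[0,0,-0.03]],
    [[-0.1,-3.3,0],[0,0,-0.01]],
    [[-0.1,-4.3,0],[0,0,0.02]],
    [[0,-5.4,0],[0,0,0.08]],
  ],
)

```text
time_s: 8.68
tcp_pos: [0.5132, 0.2146, 0.0236]
eef_rot: [-180.0, 0.0, 19.5]
contact_force: [0.2, -0.3, -0.3]
gripper_width: 0.0005
gripper_force: 0.0
```

move_arm(
  targets=[
    [[0,0,0],[0,0,0]],
    [[0,0,-2],[0,0,0]],
    [[0,0,-6],[0,0,0]],
    [[0,0,-11],[0,0,0]],
    [[0,0,-16],[0,0,0]],
  ],
)

```text
time_s: 9.3
tcp_pos: [0.5134, 0.2135, 0.185]
eef_rot: [180.0, 0.0, 19.6]
contact_force: [0.5, 0.5, -0.0]
gripper_width: 0.0003
gripper_force: 0.0
```

move_arm(
  targets=[
    [[0,-4,-2],[0,0,0]],
    [[0,-9,-4],[0,0,0]],
    [[0,-14,-5],[0,0,0]],
    [[0,-19,-5],[0,0,0]],
    [[0,-19,-5],[0,0,0]],
  ],
)

```text
time_s: 9.93
tcp_pos: [0.4489, 0.3955, 0.2332]
eef_rot: [-180.0, 0.0, 19.8]
contact_force: [0.9, -0.6, -0.0]
gripper_width: 0.0005
gripper_force: 0.0
```

```bash
python3 - <<'E'
from plan import *
c=viewer.capture("scene");a=cv2.resize(c["image"][110:240,140:360],None,fx=3,fy=3,interpolation=cv2.INTER_CUBIC)[:290]
c=viewer.capture("top");b=cv2.resize(c["image"][170:350,120:370],None,fx=2.64,fy=1.7,interpolation=cv2.INTER_CUBIC)
cv2.imwrite("pics/f.png",np.vstack([a,b[:300]]))
s=r.get_state();print(s["time_s"],s["tcp_pos"],np.abs(s["qd"]).max())
E
```

```text
10.025 [0.4497021  0.393055   0.23315486] 1.2895170704777157
```

View pics/f.png

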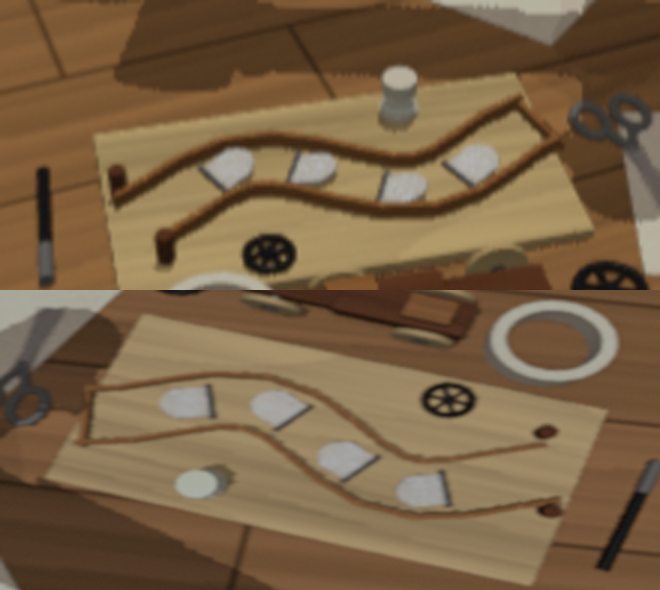

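All four flags lie flat towards the finish, at (228,167), (312,168), (402,187) and (472,163) in the upper half. The board and bystanders are unmoved and the hand is clear.

```bash
python3 -c "
from plant import r
print(r.close_job())"
```

```text
the job is handed in; nothing more can be done
None
```

The job is handed in at about 10 s: all four flags lie over towards the finish after one low pass, force readings stayed under about 2 N, and the last pictures show nothing else moved.

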